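Slide the cobek home against its stop and the soy dish onto its tile

ROBOT

A 6-joint arm with a two-finger parallel gripper is mounted at the origin on the work surface. World frame = base frame: x ahead of the robot, y to its left, z up, the work surface at z = 0. Lengths are in m, angles in degrees, forces in N, time in s.
With the tool pointing down it reaches from about 0.3 to 0.75 m from the base axis. Payload 8.5 kg.
Tool frame: the origin (TCP) lies midway between the tips of the shut fingers; the grasp point (between the pads) lies 19 mm behind it; y points along the fingers, z is the direction in which the jaws open and shut, and the axes are right-handed (so a half turn about y gives the same grasp; the last joint's range is limited). The gripper opens to 85 mm and grips with 20 to 120 N. Pads are 22 mm wide; open, the fingers measure 114 mm over their backs; the gripper's body (76 mm by 85 mm) begins 54 mm behind the grasp point. The pads swing forward as they close: fully open they stand 13 mm farther back than shut.
Start: joints at [-87.794, 21.807, 74.336, -0, 83.858, -12.336], TCP at [0.138, -0.532, 0.231] pointing down, gripper open.
Joint ranges: [-178.18, 178.18], [-50.72, 133.34], [12.68, 142.11], [-81.47, 261.47], [9.98, 163.14], [-165.26, 165.26]. Speed limits (degrees/s): [136.94, 136.94, 180, 180, 180, 180].

INTERFACE

Orientations are given as a 3x3 rotation matrix whose columns are the frame's x, y, z axes.
In Python, from rig import status, imaging, job gives the robot as it stands. The module is installed in compiled form; this text tells all that it offers.
- The arm moves only by the tool jog_arm, never from a script. Its argument "rows" is a list of rows, each an object of numbers: "hand": the opening, from 0 (shut) to 1 (fully open); "dx", "dy", "dz": the shift along the tool's x, y, z in cm; "ax", "ay", "az": the turn, a rotation vector about the tool's x, y, z in degrees. In form: [{"hand": .., "dx": .., "dy": .., "dz": .., "ax": .., "ay": .., "az": ..}, ...]. A call has exactly 5 rows; each row shifts and turns the commanded pose from where the row before left it, along the tool's axes as they then stand; what a row does not reach is not made up. A row lasts 1/12 s, in which the tool goes at most 41.7 mm and 7.16 degrees, less where a joint would pass 70% of its speed; a pose out of reach is approached as far as the arm can. A call is refused whole if a number of a shift passes 4.17 or a number of a turn 7.16, either way. A call with a gripper value outside its range is refused whole. The fingers move at their own pace and stop on an object; "newtons" is the grip in N (left out, the last holds). Time passes only in rows, so rows that do not move let the fingers close, or fill a call up. It gives the time, the measured TCP pose, the force and the opening at its end, in the units of the state.
- status.observe(): the state, without advancing time (a new reading comes with each control period).
- imaging.get_image(name): name is "scene" or "top" or "wrist"; returns the picture (480x640x3 uint8, red, green, blue); there is no depth.
- imaging.camera_model(name): a dict with "K" (3x3 intrinsics, pixels), "position" and "rotation" of the camera in the world; the wrist camera has in their place "tool_from_camera" (4x4, takes a point from camera to tool coordinates, whose origin is the TCP and whose axes are the tool frame's). Camera axes: x right, y down, z forward; pixel columns grow to the right and rows downward; lengths in m; the calibration is good to about 2 mm. A picture is of the moment at which its call begins: read the wrist's pose just before it. camera_model takes no time and is no camera call.
- job.close_job(): hands the job in, once; it reports no verdict.
The state is a dict: "time_s": time; "q": joint angles; "qvel": joint speeds; "joint_efforts": joint torques, N m; "position": TCP position; "tool_rot": TCP orientation; "ft_force": force on the tool from outside, world axes, zero at the start; "wrist_torque": the same for the moment, N m; "grip_width": finger opening in m.
Only numpy, scipy, OpenCV 4.12 (cv2) and the standard library are available. Lean on these libraries where they do the work, as an engineer would, in place of code of your own. Each camera call takes 0.05 s, during which the arm holds its last target.

TASK

Get the ledge ready for grinding sambal: first push the stone cobek along the ledge until it is fully home in the V-shaped wooden stop, touching both battens. Then push the soy dish along the ledge until it sits wholly on the square tile, leaving the cobek home. Only push them with the fingers, never lift or tip them, and leave everything else on the ledge where it is.

Things in the scene. Friction and masses are not known exactly. Their poses are not given: they have to be found in the camera images.
- cobek: the stone cobek: a heavy round open bowl (about 0.85 kg), 140 mm across and 45 mm high, its outer wall upright from 12 mm above the ledge to the rim, narrower below; loose, slides on the ledge (starts to the right of the stop); origin at the centre of its underside, z up
- soy_dish: the white ceramic soy dish: a low round open dish (about 0.16 kg), 90 mm across and 26 mm high, outer wall upright from 10 mm up to the rim, narrower below; loose, slides on the ledge (starts at the right, beside the measuring cup; they may have changed places); origin at the centre of its underside, z up
- stop_seat (a point): the point on the ledge where the centre of the cobek lies when it is fully home in the stop, touching both battens. The stop is a V of two straight dark teak battens at right angles (each 125 mm long, 20 mm thick, 30 mm high), fixed to the ledge: each batten's inner face passes 70 mm from this point; the V's corner lies towards this frame's +y and it is open towards -y. Frame axes: +y bisects the V, z up
- tile: square terracotta tile, 130 by 130 mm, set flush in the ledge (no step to slide over); fixed; origin at its centre at ledge height, x and y along its edges
- measuring_cup: yellow plastic measuring cup, 72 mm across the rim, 60 mm high, with a flat handle that reaches 94 mm from its axis; loose bystander; origin at the centre of its underside
- bottle: closed brown glass bottle, 64 mm across, 190 mm high; loose bystander at the back; origin at the centre of its underside
- pestle: bent teak pestle lying on the ledge, about 160 mm long and 36 mm thick at its head; loose bystander at the back; origin on the ledge under its bend
- jar: closed glass jar, 72 mm across, 85 mm high; loose bystander at the left; origin at the centre of its underside
- garlic: bulb of garlic, 52 mm across, 50 mm high; loose bystander near the robot; origin at the centre of its underside
- spoon: wooden-handled steel spoon lying on the ledge at the back right, about 180 mm long; loose bystander; origin near the middle of its length

How it is judged (in metres and radians):
On the way, in this order (a step that is already met when the one before it is completed fails the run):
1. the cobek is home in the V stop (horizontal distance between cobek and stop_seat below 0.007 m), for 0.2 s.
2. the soy dish is wholly on the tile (x of soy_dish in the frame of tile between -0.021 and 0.021 m and y of soy_dish in the frame of tile between -0.021 and 0.021 m), for 0.2 s.
At the end, for the whole second after the job is handed in: The cobek's centre is within 7 mm of its seat against both battens, the soy dish lies wholly on the tile (centre within 21 mm of the tile's centre along each edge), and both are at rest (all of step 2 and horizontal distance between cobek and stop_seat below 0.007 m and linear speed of each of cobek, soy_dish below 0.01 m/s); the robot touches nothing.
It fails at once if the cobek or the soy dish is lifted off the ledge (its centre more than 8 mm up) or tipped more than 0.25 rad (height (world z) of any of cobek, soy_dish above 0.008 m or angle between any of cobek, soy_dish's own z axis and vertical above 0.25 rad).
It fails at once if another thing on the ledge is moved more than 20 mm (distance of any of measuring_cup, bottle, pestle, jar, garlic, spoon from where it was at the start of the episode above 0.02 m).
It also fails if it takes over 69 s, if anything falls off the work surface, if the arm or the gripper's body presses on something with over 40 N, if the wrist force passes 120 N, or if a joint passes its speed limit or range.

## Working session

There is one attempt and no reset: what is moved stays moved. The work goes in short steps, Python scripts to look and compute and a tool call to move; the robot and the scene stay as the last step left them, time stands still between calls to the robot, and variables do not carry over. Pictures are saved under pics/ and viewed, and the job is handed in when it is done.

Besides the shell and the picture viewer there is one more tool, called as name(argument=value, ...) on one line, values as JSON. jog_arm: Moves the arm, as the interface text tells. Its arguments: {"type":"object","properties":{"rows":{"type":"array"},"newtons":{"type":"number"}},"required":["rows"]}

```bash
mkdir -p pics
python3 - <<'E'
from rig import status, imaging
import cv2,json,numpy as np
np.set_printoptions(precision=4,suppress=True)
s=status.observe();print(s)
for n in("top","scene"):
    cv2.imwrite(f"pics/{n}0.png",imaging.get_image(n)[:,:,::-1])
for n in("top","scene","wrist"): print(imaging.camera_model(n))
E
```

```text
{'time_s': 0.0, 'q': array([-87.7942,  21.8397,  74.3854,  -0.0013,  83.8583, -12.3359]), 'qvel': array([-0.1067,  0.023 , -0.0728, -0.0746, -0.0578, -0.022 ]), 'joint_efforts': array([  0.0008, -44.8456, -23.1274,  -0.0001,   0.0048,   0.    ]), 'position': array([ 0.1381, -0.5321,  0.2307]), 'tool_rot': array([[-0.968 , -0.0001,  0.2511],
       [-0.2511,  0.0015, -0.968 ],
       [-0.0003, -1.    , -0.0014]]), 'ft_force': array([ 1.8282, -0.0773,  0.3073]), 'wrist_torque': array([-0.048 ,  0.0172, -0.0378]), 'grip_width': 0.08548792924653989}
{'K': array([[468.6039,   0.    , 320.6036],
       [  0.    , 468.6039, 241.2804],
       [  0.    ,   0.    ,   1.    ]]), 'position': array([0.4838, 0.09  , 1.0491]), 'rotation': array([[ 0.0258, -0.9961,  0.0845],
       [-0.9996, -0.0246,  0.015 ],
       [-0.0128, -0.0848, -0.9963]])}
{'K': array([[473.9579,   0.    , 315.2992],
       [  0.    , 473.9579, 236.3755],
       [  0.    ,   0.    ,   1.    ]]), 'position': array([ 1.1326, -0.4753,  0.941 ]), 'rotation': array([[ 0.6982,  0.5397, -0.4703],
       [ 0.7156, -0.5076,  0.4799],
       [ 0.0203, -0.6716, -0.7407]])}
{'K': array([[421.5048,   0.    , 320.1729],
       [  0.    , 421.5048, 240.7173],
       [  0.    ,   0.    ,   1.    ]]), 'tool_from_camera': array([[ 0.0003,  0.9562,  0.2929, -0.0752],
       [ 0.0015, -0.2929,  0.9562, -0.1425],
       [ 1.    ,  0.0001, -0.0015,  0.0004],
       [ 0.    ,  0.    ,  0.    ,  1.    ]])}
```

View pics/top0.png

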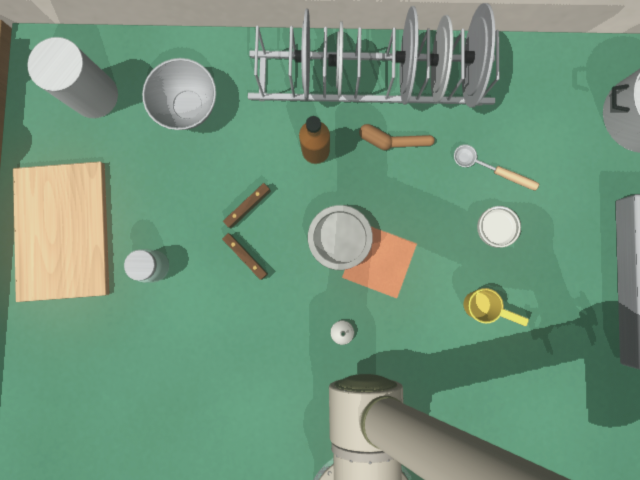

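View pics/scene0.png

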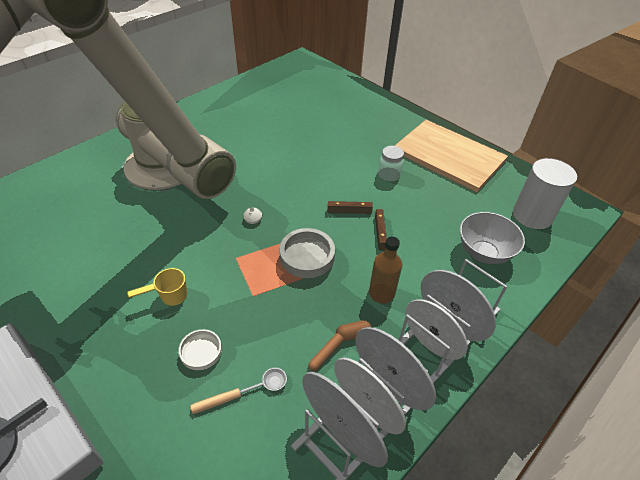

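```bash
cat > h.py <<'E'
import numpy as np,cv2
from rig import status, imaging
np.set_printoptions(precision=4,suppress=True)
def w(cam,px,z):
    m=imaging.camera_model(cam);px=np.atleast_2d(np.array(px,float))
    d=np.c_[px,np.ones(len(px))]@np.linalg.inv(m["K"]).T@m["rotation"].T
    p=m["position"];return p+d*((z-p[2])/d[:,2:])
def rect(cam,img,z,x0,x1,y0,y1,res=0.0005):
    # rectified metric view at height z: column -> decreasing y, row -> decreasing x
    m=imaging.camera_model(cam);W=int((y1-y0)/res);H=int((x1-x0)/res)
    c,r=np.meshgrid(np.arange(W),np.arange(H))
    P=np.stack([x1-r*res,y1-c*res,np.full(c.shape,z)],-1)
    q=(P-m["position"])@m["rotation"]@m["K"].T
    return cv2.remap(img,(q[...,0]/q[...,2]).astype(np.float32),(q[...,1]/q[...,2]).astype(np.float32),cv2.INTER_CUBIC)
E
python3 - <<'E'
from h import *
im=cv2.imread("pics/top0.png")
for n,(u,v) in dict(b1=(248,206),b2=(245,256),cob=(340,237),tile=(380,262),dish=(499,227),cup=(487,306),bottle=(315,145),pestle=(395,140),garlic=(342,333),spoon=(465,156),jar=(143,265)).items(): print(n,w("top",[u,v],0.03)[0])
hsv=cv2.cvtColor(im,cv2.COLOR_BGR2HSV)
# battens
z=0.03
r=rect("top",im,0.03,0.42,0.62,0.12,0.32,1/3000);cv2.imwrite("pics/stop.png",r)
r=rect("top",im,0.045,0.38,0.6,-0.15,0.15,1/2500);cv2.imwrite("pics/cob.png",r)
r=rect("top",im,0.026,0.42,0.62,-0.4,-0.2,1/3000);cv2.imwrite("pics/dish.png",r)
E
```

```text
b1 [0.6442 0.2671 0.03  ]
b2 [0.5339 0.2694 0.03  ]
cob [0.5806 0.0632 0.03  ]
tile [ 0.5283 -0.0247  0.03  ]
dish [ 0.611  -0.2823  0.03  ]
cup [ 0.4396 -0.2555  0.03  ]
bottle [0.7845 0.1233 0.03  ]
pestle [ 0.7998 -0.0539  0.03  ]
garlic [0.3739 0.0543 0.03  ]
spoon [ 0.767  -0.2086  0.03  ]
jar [0.5086 0.4918 0.03  ]
```

View pics/stop.png

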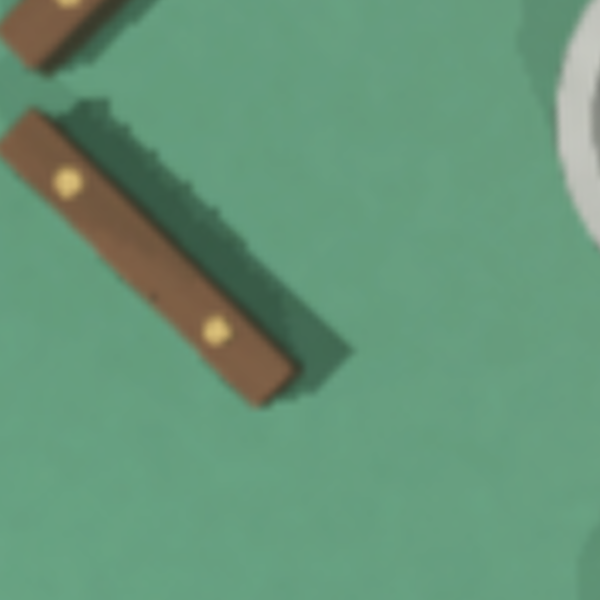

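View pics/cob.png

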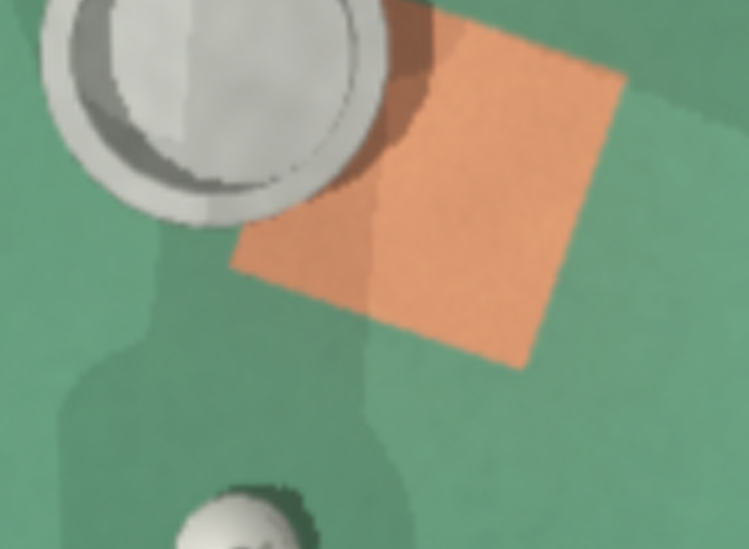

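View pics/dish.png

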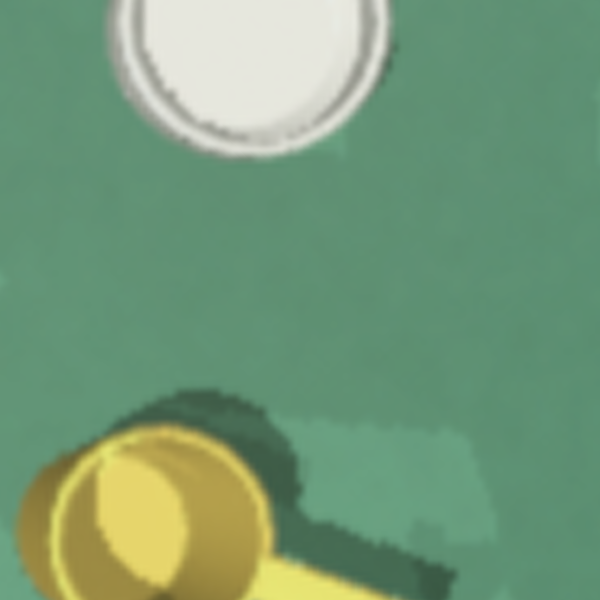

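Run:
```python
from h import *
im=cv2.imread("pics/top0.png")
x0,x1,y0,y1,res=.40,.76,-.42,.34,1/1500
def seg(z,f,roi,name):
    r=rect("top",im,z,*roi,res);h=cv2.cvtColor(r,cv2.COLOR_BGR2HSV).astype(int)
    m=f(h).astype(np.uint8)*255
    m=cv2.morphologyEx(m,cv2.MORPH_OPEN,np.ones((5,5)));m=cv2.morphologyEx(m,cv2.MORPH_CLOSE,np.ones((9,9)))
    cs,_=cv2.findContours(m,cv2.RETR_EXTERNAL,cv2.CHAIN_APPROX_NONE)
    out=[]
    for c in cs:
        if cv2.contourArea(c)<1500: continue
        p=c[:,0,:].astype(float);W=np.c_[roi[1]-p[:,1]*res,roi[3]-p[:,0]*res]
        hull=cv2.convexHull(W.astype(np.float32))
        R=cv2.minAreaRect(W.astype(np.float32));C=cv2.minEnclosingCircle(W.astype(np.float32));E=cv2.fitEllipse(hull)
        print(name,"area",cv2.contourArea(c)*res*res,"rect",np.array(R[0]),np.array(R[1]),R[2],"circ",np.array(C[0]),C[1],"ell",np.array(E[0]),np.array(E[1]))
        print(cv2.boxPoints(R).tolist())
    cv2.imwrite(f"pics/m_{name}.png",np.hstack([r,cv2.cvtColor(m,cv2.COLOR_GRAY2BGR)]))
seg(.03,lambda h:((h[...,0]<25)|(h[...,0]>170))&(h[...,1]>80),(.48,.70,.2,.33),"bat")
seg(.045,lambda h:(h[...,1]<50)&(h[...,2]>80),(.48,.69,-.04,.16),"cob")
seg(.026,lambda h:(h[...,1]<40)&(h[...,2]>110),(.54,.68,-.36,-.2),"dish")
seg(.0,lambda h:(h[...,0]<20)&(h[...,1]>80),(.42,.64,-.12,.1),"tile")
```

```text
bat area 0.002208 rect [0.534  0.2713] [0.1235 0.0189] 45.0 circ [0.5345 0.2707] 0.06205972656607628 ell [0.5351 0.2714] [0.0257 0.1461]
[[0.48366671800613403, 0.2343333661556244], [0.4970000386238098, 0.22099998593330383], [0.5843333601951599, 0.30833330750465393], [0.5710000395774841, 0.3216666877269745]]
bat area 0.0022917777777777776 rect [0.6467 0.2717] [0.0203 0.123 ] 45.00000762939453 circ [0.6443 0.2693] 0.061654843389987946 ell [0.6449 0.2722] [0.0259 0.1472]
[[0.5959999561309814, 0.30799996852874756], [0.6829999685287476, 0.22100003063678741], [0.6973333358764648, 0.2353333830833435], [0.6103333234786987, 0.32233333587646484]]
cob area 0.01538111111111111 rect [0.5793 0.0647] [0.1387 0.14  ] 90.0 circ [0.5797 0.064 ] 0.07130002975463867 ell [0.5799 0.0645] [0.1395 0.142 ]
[[0.5093333125114441, -0.004666663706302643], [0.6493332982063293, -0.004666663706302643], [0.6493332982063293, 0.13399997353553772], [0.5093333125114441, 0.13399997353553772]]
dish area 0.006803999999999999 rect [ 0.613  -0.2827] [0.0947 0.0913] 90.0 circ [ 0.6125 -0.283 ] 0.04819278419017792 ell [ 0.6128 -0.2833] [0.0913 0.0962]
[[0.5673333406448364, -0.32999998331069946], [0.6586666107177734, -0.32999998331069946], [0.6586666107177734, -0.23533332347869873], [0.5673333406448364, -0.23533332347869873]]
tile area 0.013549111111111109 rect [ 0.5337 -0.026 ] [0.1306 0.1312] 70.61543273925781 circ [ 0.5337 -0.026 ] 0.09119031578302383 ell [ 0.5274 -0.0279] [0.1566 0.173 ]
[[0.45017552375793457, -0.06585186719894409], [0.5738959908485413, -0.10938327014446259], [0.6172418594360352, 0.013809829950332642], [0.49352139234542847, 0.057341232895851135]]
```

```bash
cat > plan.py <<'E'
import sys
from h import *
from scipy.spatial.transform import Rotation as Rn
# usage: plan.py x y z yaw(deg of tool x axis) n
def plan(t,yaw,n):
    s=status.observe();p=np.array(s["position"]);R=np.array(s["tool_rot"])
    a=np.radians(yaw);x=np.array([np.cos(a),np.sin(a),0]);y=np.array([0,0,-1.]);T=np.c_[x,y,np.cross(x,y)]
    rv=Rn.from_matrix(R.T@T).as_rotvec();step=Rn.from_rotvec(rv/n).as_matrix()
    d=(np.array(t)-p)/n
    print("t",s["time_s"],"pos",p,"rv/row",np.degrees(rv)/n,"step mm",1000*np.linalg.norm(d),"f",s["ft_force"],"w",s["grip_width"])
    for i in range(n):
        print(np.round(R.T@d*100,2)); R=R@step
if __name__=="__main__":
    v=list(map(float,sys.argv[1:]));plan(v[:3],v[3],int(v[4]))
E
python3 plan.py .578 -.04 .10 -90 20
```

```text
t 0.1 pos [ 0.1381 -0.5321  0.2308] rv/row [ 0.0025 -3.773  -0.0031] step mm 33.645062463039984 f [ 0.2636  0.101  -0.4093] w 0.085465128678448
[-2.75  0.66 -1.83]
[-2.86  0.66 -1.64]
[-2.96  0.66 -1.45]
[-3.05  0.66 -1.25]
[-3.13  0.66 -1.05]
[-3.19  0.66 -0.84]
[-3.24  0.66 -0.63]
[-3.27  0.66 -0.42]
[-3.29  0.66 -0.2 ]
[-3.3   0.66  0.02]
[-3.29  0.65  0.23]
[-3.27  0.65  0.45]
[-3.23  0.65  0.66]
[-3.18  0.65  0.88]
[-3.12  0.65  1.08]
[-3.04  0.65  1.29]
[-2.95  0.65  1.48]
[-2.84  0.65  1.67]
[-2.73  0.65  1.86]
[-2.6   0.65  2.03]
```

jog_arm(rows=[{"hand": 1,"dx": -2.75,"dy": 0.5,"dz": -1.83,"ax": 0,"ay": -3.77,"az": 0},{"hand": 1,"dx": -2.86,"dy": 0.5,"dz": -1.64,"ax": 0,"ay": -3.77,"az": 0},{"hand": 1,"dx": -2.96,"dy": 0.5,"dz": -1.45,"ax": 0,"ay": -3.77,"az": 0},{"hand": 1,"dx": -3.05,"dy": 0.5,"dz": -1.25,"ax": 0,"ay": -3.77,"az": 0},{"hand": 1,"dx": -3.13,"dy": 0.5,"dz": -1.05,"ax": 0,"ay": -3.77,"az": 0}])

```text
time_s: 0.52
position: [0.2488, -0.408, 0.2059]
tool_rot: [[-0.833, -0.0, 0.553], [-0.553, 0.001, -0.833], [-0.0, -1.0, -0.001]]
ft_force: [1.2, -0.6, 0.0]
grip_width: 0.0855
```

jog_arm(rows=[{"hand": 1,"dx": -3.19,"dy": 0.5,"dz": -0.84,"ax": 0,"ay": -3.77,"az": 0},{"hand": 1,"dx": -3.24,"dy": 0.5,"dz": -0.63,"ax": 0,"ay": -3.77,"az": 0},{"hand": 1,"dx": -3.27,"dy": 0.5,"dz": -0.42,"ax": 0,"ay": -3.77,"az": 0},{"hand": 1,"dx": -3.29,"dy": 0.5,"dz": -0.2,"ax": 0,"ay": -3.77,"az": 0},{"hand": 1,"dx": -3.3,"dy": 0.5,"dz": 0.02,"ax": 0,"ay": -3.77,"az": 0}])

```text
time_s: 0.93
position: [0.3588, -0.2851, 0.181]
tool_rot: [[-0.61, -0.0, 0.792], [-0.792, 0.0, -0.61], [-0.0, -1.0, -0.0]]
ft_force: [1.0, -0.5, -0.4]
grip_width: 0.0853
```

```bash
python3 plan.py .578 -.04 .09 -90 10
```

```text
t 0.9333 pos [ 0.3588 -0.2851  0.181 ] rv/row [ 0.0018 -3.7581 -0.0015] step mm 34.11518119149208 f [ 1.0029 -0.486  -0.4346] w 0.08532849891990749
[-3.28  0.91  0.24]
[-3.26  0.91  0.46]
[-3.22  0.91  0.67]
[-3.17  0.91  0.88]
[-3.1   0.91  1.08]
[-3.03  0.91  1.29]
[-2.94  0.91  1.48]
[-2.83  0.91  1.67]
[-2.72  0.91  1.85]
[-2.59  0.91  2.03]
```

jog_arm(rows=[{"hand": 1,"dx": -3.25,"dy": 0.9,"dz": 0.24,"ax": 0,"ay": -3.77,"az": 0},{"hand": 1,"dx": -3.25,"dy": 0.9,"dz": 0.46,"ax": 0,"ay": -3.77,"az": 0},{"hand": 1,"dx": -3.2,"dy": 0.9,"dz": 0.67,"ax": 0,"ay": -3.77,"az": 0},{"hand": 1,"dx": -3.15,"dy": 0.9,"dz": 0.88,"ax": 0,"ay": -3.77,"az": 0},{"hand": 1,"dx": -3.1,"dy": 0.9,"dz": 1.08,"ax": 0,"ay": -3.77,"az": 0}])

```text
time_s: 1.35
position: [0.4684, -0.1635, 0.1357]
tool_rot: [[-0.321, -0.0, 0.947], [-0.947, 0.0, -0.321], [-0.0, -1.0, -0.0]]
ft_force: [0.0, -0.2, 0.1]
grip_width: 0.085
```

jog_arm(rows=[{"hand": 1,"dx": -3.0,"dy": 0.9,"dz": 1.3,"ax": 0,"ay": -3.77,"az": 0},{"hand": 1,"dx": -2.9,"dy": 0.9,"dz": 1.5,"ax": 0,"ay": -3.77,"az": 0},{"hand": 1,"dx": -2.8,"dy": 0.9,"dz": 1.67,"ax": 0,"ay": -3.77,"az": 0},{"hand": 1,"dx": -2.7,"dy": 0.9,"dz": 1.85,"ax": 0,"ay": -3.77,"az": 0},{"hand": 1,"dx": -2.4,"dy": 0.9,"dz": 2.03,"ax": 0,"ay": -3.77,"az": 0}])

```text
time_s: 1.77
position: [0.578, -0.044, 0.0905]
tool_rot: [[0.003, -0.001, 1.0], [-1.0, 0.0, 0.003], [-0.0, -1.0, -0.001]]
ft_force: [0.4, -0.8, -0.1]
grip_width: 0.0854
```

```bash
python3 plan.py .5795 -.035 .006 -90 5
```

```text
t 1.7667 pos [ 0.578  -0.044   0.0905] rv/row [ 0.0091  0.0301 -0.0028] step mm 17.00157838451586 f [ 0.3913 -0.8435 -0.1382] w 0.08542276405351806
[-0.18  1.69  0.03]
[-0.18  1.69  0.03]
[-0.18  1.69  0.03]
[-0.18  1.69  0.03]
[-0.18  1.69  0.03]
```

jog_arm(rows=[{"hand": 1,"dx": 0,"dy": 2,"dz": 0.05},{"hand": 1,"dx": 0,"dy": 2,"dz": 0.05},{"hand": 1,"dx": 0,"dy": 2,"dz": 0.05},{"hand": 1,"dx": 0,"dy": 1.4,"dz": 0},{"hand": 1,"dx": 0,"dy": 0.85,"dz": 0}])

```text
invalid input at $.rows[0]: expected keys hand, dx, dy, dz, ax, ay, az
```

Run:
```python
from h import *
s=status.observe();print(s["position"],s["ft_force"])
a=imaging.get_image("wrist");b=imaging.get_image("scene")
cv2.imwrite("pics/w1.png",a[:,:,::-1]);cv2.imwrite("pics/s1.png",cv2.resize(b[150:390,130:450,::-1],(800,600)))
```

```text
[ 0.578  -0.044   0.0905] [ 0.3913 -0.8435 -0.1382]
```

View pics/w1.png

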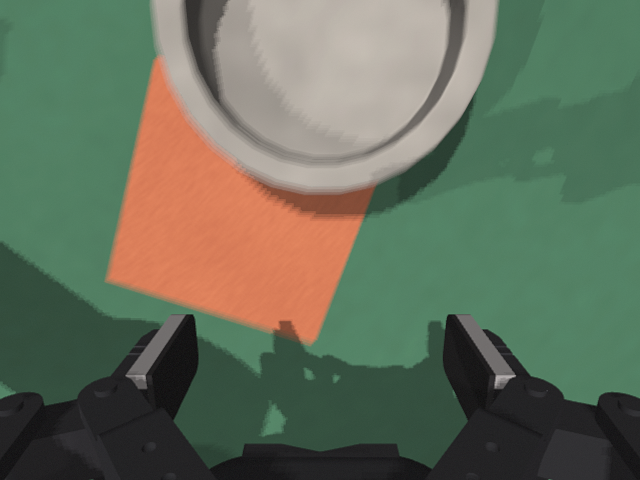

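View pics/s1.png

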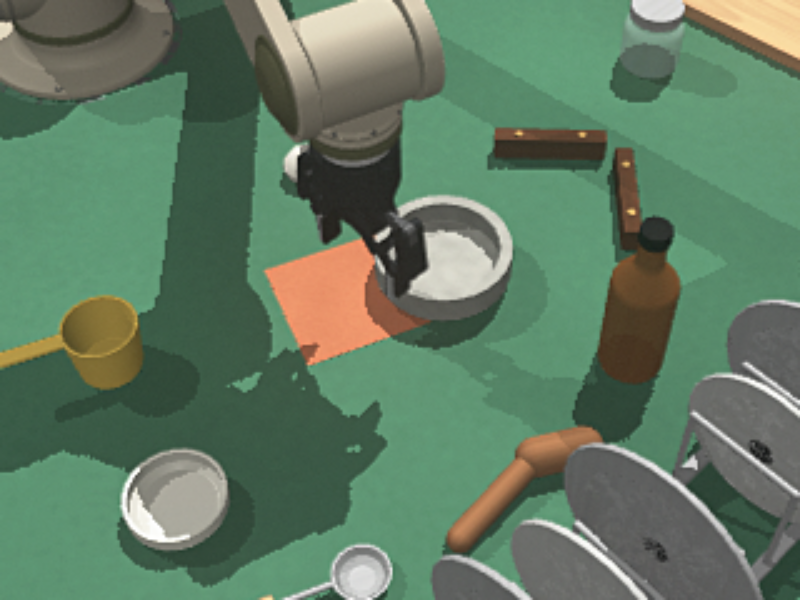

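The move was refused because every key is needed in each row. The wrist view shows the cobek centred at about u=325, between the fingers at about u=190 and u=450. I'll send the descent again.

jog_arm(rows=[{"hand": 1,"dx": 0,"dy": 2,"dz": 0.05,"ax": 0,"ay": 0,"az": 0},{"hand": 1,"dx": 0,"dy": 2,"dz": 0.05,"ax": 0,"ay": 0,"az": 0},{"hand": 1,"dx": 0,"dy": 2,"dz": 0.05,"ax": 0,"ay": 0,"az": 0},{"hand": 1,"dx": 0,"dy": 1.4,"dz": 0,"ax": 0,"ay": 0,"az": 0},{"hand": 1,"dx": 0,"dy": 0.85,"dz": 0,"ax": 0,"ay": 0,"az": 0}])

```text
time_s: 2.28
position: [0.5778, -0.0459, 0.0072]
tool_rot: [[-0.002, -0.003, 1.0], [-1.0, 0.001, -0.002], [-0.001, -1.0, -0.003]]
ft_force: [-0.3, -0.0, -0.6]
grip_width: 0.0854
```

```bash
python3 - <<'E'
from h import *
s=status.observe();print(s["position"],s["ft_force"])
a=imaging.get_image("wrist");b=imaging.get_image("scene")
cv2.imwrite("pics/w2.png",a[:,:,::-1]);cv2.imwrite("pics/s2.png",cv2.resize(b[150:390,130:450,::-1],(800,600)))
E
python3 plan.py .5805 0 .008 -90 5
```

```text
[ 0.5778 -0.0459  0.0072] [-0.3072 -0.0044 -0.5772]
t 2.3833 pos [ 0.578  -0.0459  0.0077] rv/row [ 0.0296 -0.02   -0.0079] step mm 9.189414526534753 f [-0.0012  0.9318 -0.9886] w 0.08564694479136795
[-0.92 -0.    0.05]
[-0.92 -0.    0.05]
[-0.92 -0.    0.05]
[-0.92 -0.01  0.05]
[-0.92 -0.01  0.05]
```

View pics/s2.png

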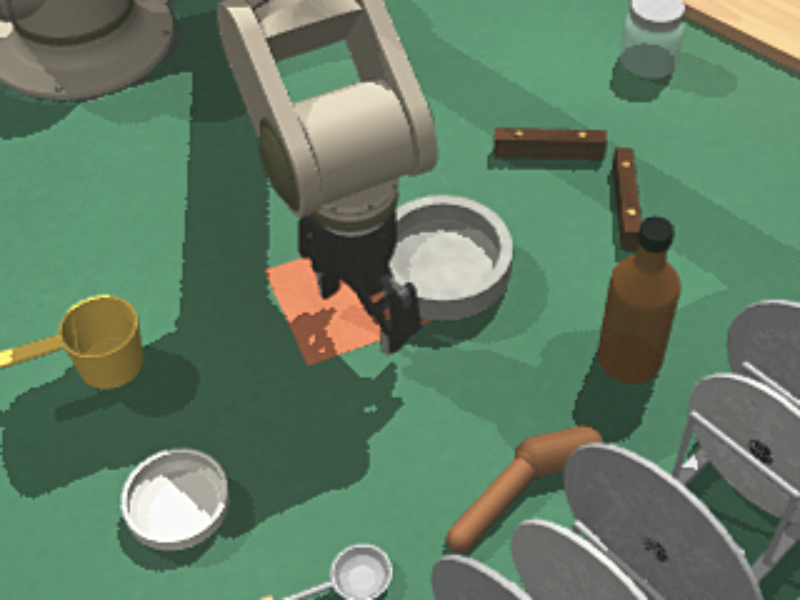

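View pics/w2.png

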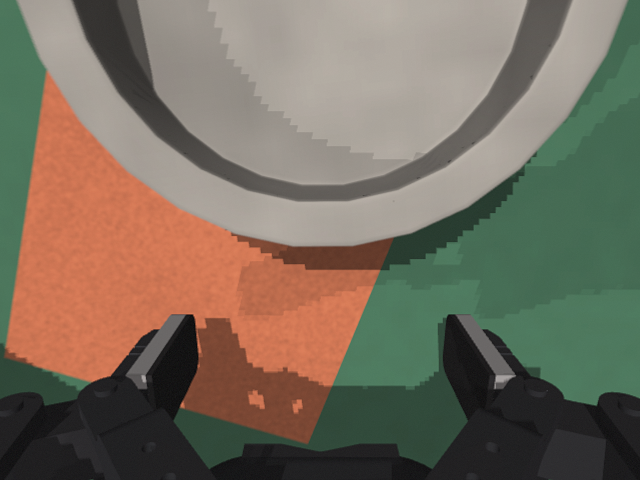

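jog_arm(rows=[{"hand": 1,"dx": -0.9,"dy": 0,"dz": 0.05,"ax": 0,"ay": 0,"az": 0},{"hand": 1,"dx": -0.9,"dy": 0,"dz": 0.05,"ax": 0,"ay": 0,"az": 0},{"hand": 1,"dx": -0.9,"dy": 0,"dz": 0.05,"ax": 0,"ay": 0,"az": 0},{"hand": 1,"dx": -0.7,"dy": 0,"dz": 0.05,"ax": 0,"ay": 0,"az": 0},{"hand": 1,"dx": -0.6,"dy": 0,"dz": 0,"ax": 0,"ay": 0,"az": 0}])

```text
time_s: 2.8
position: [0.5811, -0.0044, 0.0094]
tool_rot: [[0.0, 0.001, 1.0], [-1.0, -0.0, 0.0], [0.0, -1.0, 0.001]]
ft_force: [0.7, -3.1, -0.1]
grip_width: 0.0855
```

jog_arm(rows=[{"hand": 1,"dx": -0.6,"dy": 0,"dz": 0.04,"ax": 0,"ay": 0,"az": 0},{"hand": 1,"dx": -0.7,"dy": 0,"dz": 0.05,"ax": 0,"ay": 0,"az": 0},{"hand": 1,"dx": -0.8,"dy": 0,"dz": 0.06,"ax": 0,"ay": 0,"az": 0},{"hand": 1,"dx": -0.8,"dy": 0,"dz": 0.06,"ax": 0,"ay": 0,"az": 0},{"hand": 1,"dx": -0.8,"dy": 0,"dz": 0.06,"ax": 0,"ay": 0,"az": 0}])

```text
time_s: 3.22
position: [0.5838, 0.0309, 0.0092]
tool_rot: [[-0.001, 0.0, 1.0], [-1.0, -0.002, -0.001], [0.002, -1.0, 0.0]]
ft_force: [-0.4, -7.5, 1.5]
grip_width: 0.0853
```

```bash
python3 - <<'E'
from h import *
a=imaging.get_image("wrist")
cv2.imwrite("pics/w3.png",a[:,:,::-1])
E
python3 plan.py .590 .14 .007 -90 15|head -3
```

```text
t 3.2667 pos [0.5838 0.0325 0.0092] rv/row [-0.0025 -0.0006  0.0029] step mm 7.178712971292772 f [ 0.8211 -1.8809  1.2139] w 0.08509195863540646
[-0.72  0.01  0.04]
[-0.72  0.01  0.04]
```

View pics/w3.png

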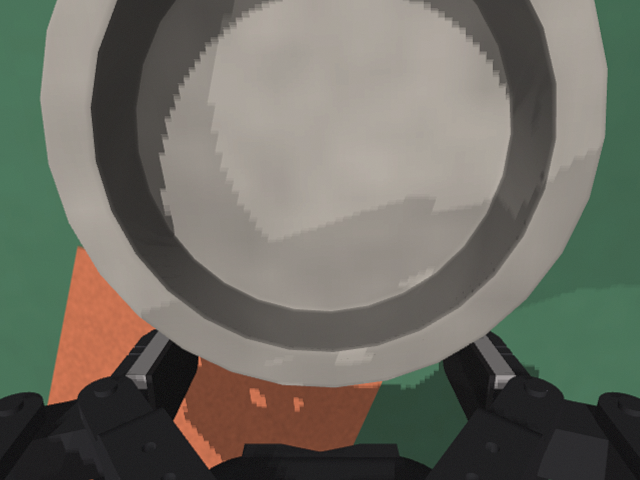

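The wrist view shows the cobek cradled evenly against both fingers, with rim edges at u≈40 and 607. I'll keep pushing.

jog_arm(rows=[{"hand": 1,"dx": -0.7,"dy": 0,"dz": 0.04,"ax": 0,"ay": 0,"az": 0},{"hand": 1,"dx": -0.8,"dy": 0,"dz": 0.05,"ax": 0,"ay": 0,"az": 0},{"hand": 1,"dx": -0.8,"dy": 0,"dz": 0.05,"ax": 0,"ay": 0,"az": 0},{"hand": 1,"dx": -0.8,"dy": 0,"dz": 0.05,"ax": 0,"ay": 0,"az": 0},{"hand": 1,"dx": -0.8,"dy": 0,"dz": 0.05,"ax": 0,"ay": 0,"az": 0}])

```text
time_s: 3.68
position: [0.5864, 0.0697, 0.0092]
tool_rot: [[-0.001, 0.001, 1.0], [-1.0, -0.002, -0.001], [0.002, -1.0, 0.001]]
ft_force: [0.2, -7.4, 2.3]
grip_width: 0.0853
```

jog_arm(rows=[{"hand": 1,"dx": -0.8,"dy": 0,"dz": 0.04,"ax": 0,"ay": 0,"az": 0},{"hand": 1,"dx": -0.8,"dy": 0,"dz": 0.04,"ax": 0,"ay": 0,"az": 0},{"hand": 1,"dx": -0.8,"dy": 0,"dz": 0.04,"ax": 0,"ay": 0,"az": 0},{"hand": 1,"dx": -0.8,"dy": 0,"dz": 0.04,"ax": 0,"ay": 0,"az": 0},{"hand": 1,"dx": -0.7,"dy": 0,"dz": 0.04,"ax": 0,"ay": 0,"az": 0}])

```text
time_s: 4.1
position: [0.5883, 0.1089, 0.0092]
tool_rot: [[-0.001, 0.001, 1.0], [-1.0, -0.002, -0.001], [0.002, -1.0, 0.001]]
ft_force: [-0.9, -7.3, 1.3]
grip_width: 0.0851
```

```bash
python3 plan.py .590 .148 .008 -90 10|head -3
```

```text
t 4.1 pos [0.5883 0.1089 0.0092] rv/row [-0.0035 -0.005   0.0096] step mm 3.9202805919160637 f [-0.8552 -7.2832  1.2965] w 0.08505824634884139
[-0.39  0.01  0.02]
[-0.39  0.01  0.02]
```

jog_arm(rows=[{"hand": 1,"dx": -0.6,"dy": 0,"dz": 0.04,"ax": 0,"ay": 0,"az": 0},{"hand": 1,"dx": -0.5,"dy": 0,"dz": 0.04,"ax": 0,"ay": 0,"az": 0},{"hand": 1,"dx": -0.5,"dy": 0,"dz": 0.04,"ax": 0,"ay": 0,"az": 0},{"hand": 1,"dx": -0.4,"dy": 0,"dz": 0,"ax": 0,"ay": 0,"az": 0},{"hand": 1,"dx": -0.4,"dy": 0,"dz": 0,"ax": 0,"ay": 0,"az": 0}])

```text
time_s: 4.52
position: [0.5896, 0.1326, 0.0092]
tool_rot: [[-0.001, 0.001, 1.0], [-1.0, -0.002, -0.001], [0.002, -1.0, 0.001]]
ft_force: [-0.0, -7.3, 1.1]
grip_width: 0.0855
```

jog_arm(rows=[{"hand": 1,"dx": -0.3,"dy": 0,"dz": 0,"ax": 0,"ay": 0,"az": 0},{"hand": 1,"dx": -0.3,"dy": 0,"dz": 0,"ax": 0,"ay": 0,"az": 0},{"hand": 1,"dx": -0.3,"dy": 0,"dz": 0,"ax": 0,"ay": 0,"az": 0},{"hand": 1,"dx": -0.2,"dy": 0,"dz": 0,"ax": 0,"ay": 0,"az": 0},{"hand": 1,"dx": -0.2,"dy": 0,"dz": 0,"ax": 0,"ay": 0,"az": 0}])

```text
time_s: 4.93
position: [0.5896, 0.1454, 0.0092]
tool_rot: [[-0.001, 0.001, 1.0], [-1.0, -0.002, -0.001], [0.002, -1.0, 0.001]]
ft_force: [0.6, -6.8, 2.1]
grip_width: 0.0857
```

```bash
python3 - <<'E'
from h import *
a=imaging.get_image("top")
cv2.imwrite("pics/t4full.png",a[:,:,::-1])
cv2.imwrite("pics/t4.png",rect("top",a[:,:,::-1].copy(),.045,.46,.72,.06,.36,1/2200))
E
python3 plan.py .590 .148 .008 -90 10|head -3
```

```text
t 4.9833 pos [0.5896 0.1458 0.0092] rv/row [-0.0039 -0.0054  0.0084] step mm 0.2537925969233769 f [ 0.4792 -6.5368  1.5259] w 0.08530061872643815
[-0.02  0.01  0.  ]
[-0.02  0.01  0.  ]
```

View pics/t4.png

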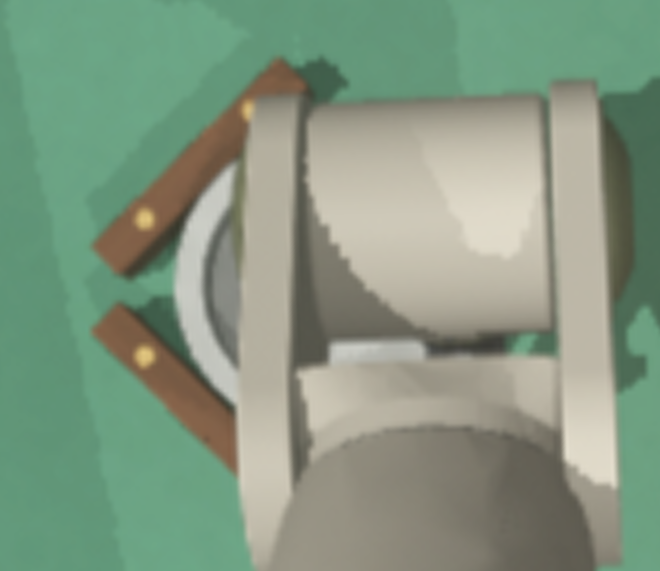

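The cobek's left rim is at y≈0.2805, so its centre is at about 0.2105, roughly 4 mm short. I'll advance slowly until the force rises.

jog_arm(rows=[{"hand": 1,"dx": -0.1,"dy": 0,"dz": 0,"ax": 0,"ay": 0,"az": 0},{"hand": 1,"dx": -0.1,"dy": 0,"dz": 0,"ax": 0,"ay": 0,"az": 0},{"hand": 1,"dx": -0.1,"dy": 0,"dz": 0,"ax": 0,"ay": 0,"az": 0},{"hand": 1,"dx": 0,"dy": 0,"dz": 0,"ax": 0,"ay": 0,"az": 0},{"hand": 1,"dx": 0,"dy": 0,"dz": 0,"ax": 0,"ay": 0,"az": 0}])

```text
time_s: 5.4
position: [0.5896, 0.1481, 0.0092]
tool_rot: [[-0.001, 0.0, 1.0], [-1.0, -0.002, -0.001], [0.002, -1.0, 0.0]]
ft_force: [-0.7, -7.8, 2.4]
grip_width: 0.0853
```

jog_arm(rows=[{"hand": 1,"dx": -0.1,"dy": 0,"dz": 0,"ax": 0,"ay": 0,"az": 0},{"hand": 1,"dx": -0.1,"dy": 0,"dz": 0,"ax": 0,"ay": 0,"az": 0},{"hand": 1,"dx": 0,"dy": 0,"dz": 0,"ax": 0,"ay": 0,"az": 0},{"hand": 1,"dx": 0,"dy": 0,"dz": 0,"ax": 0,"ay": 0,"az": 0},{"hand": 1,"dx": 0,"dy": 0,"dz": 0,"ax": 0,"ay": 0,"az": 0}])

```text
time_s: 5.82
position: [0.5894, 0.1485, 0.0092]
tool_rot: [[-0.002, -0.0, 1.0], [-1.0, -0.004, -0.002], [0.004, -1.0, -0.0]]
ft_force: [-2.0, -17.7, 4.0]
grip_width: 0.0856
```

jog_arm(rows=[{"hand": 1,"dx": -0.1,"dy": 0,"dz": 0,"ax": 0,"ay": 0,"az": 0},{"hand": 1,"dx": 0,"dy": 0,"dz": 0,"ax": 0,"ay": 0,"az": 0},{"hand": 1,"dx": 0,"dy": 0,"dz": 0,"ax": 0,"ay": 0,"az": 0},{"hand": 1,"dx": 0.2,"dy": 0,"dz": 0,"ax": 0,"ay": 0,"az": 0},{"hand": 1,"dx": 0.3,"dy": 0,"dz": 0,"ax": 0,"ay": 0,"az": 0}])

```text
time_s: 6.23
position: [0.5894, 0.1469, 0.009]
tool_rot: [[-0.002, 0.0, 1.0], [-1.0, -0.0, -0.002], [0.0, -1.0, 0.0]]
ft_force: [0.3, 0.8, -0.1]
grip_width: 0.0852
```

jog_arm(rows=[{"hand": 1,"dx": 1,"dy": 0,"dz": 0,"ax": 0,"ay": 0,"az": 0},{"hand": 1,"dx": 2,"dy": 0,"dz": 0,"ax": 0,"ay": 0,"az": 0},{"hand": 1,"dx": 3,"dy": -1,"dz": 0,"ax": 0,"ay": 0,"az": 0},{"hand": 1,"dx": 3,"dy": -3,"dz": 0,"ax": 0,"ay": 0,"az": 0},{"hand": 1,"dx": 2,"dy": -3,"dz": 0,"ax": 0,"ay": 0,"az": 0}])

```text
time_s: 6.65
position: [0.5884, 0.0356, 0.0781]
tool_rot: [[-0.002, -0.003, 1.0], [-1.0, 0.0, -0.002], [-0.0, -1.0, -0.003]]
ft_force: [0.3, 0.1, 1.4]
grip_width: 0.0855
```

jog_arm(rows=[{"hand": 1,"dx": 3,"dy": -2,"dz": 0,"ax": 0,"ay": 0,"az": 0},{"hand": 1,"dx": 3,"dy": 0,"dz": 0,"ax": 0,"ay": 0,"az": 0},{"hand": 0.8,"dx": 3,"dy": 0,"dz": 0,"ax": 0,"ay": 3.4,"az": 0},{"hand": 0.6,"dx": 3,"dy": 0,"dz": 0,"ax": 0,"ay": 0,"az": 0},{"hand": 0.6,"dx": 3,"dy": 0,"dz": 0,"ax": 0,"ay": 0,"az": 0}])

```text
time_s: 7.07
position: [0.5852, -0.1135, 0.0984]
tool_rot: [[-0.06, 0.0, 0.998], [-0.998, 0.0, -0.06], [-0.0, -1.0, 0.0]]
ft_force: [0.8, -0.4, 0.4]
grip_width: 0.0521
```

```bash
python3 - <<'E'
from h import *
a=imaging.get_image("top")[:,:,::-1].copy()
cv2.imwrite("pics/t5full.png",a)
E
python3 plan.py .633 -.345 .1 -72.9 10
```

```text
t 7.1167 pos [ 0.5852 -0.1187  0.0983] rv/row [-0.0033 -2.0745  0.0119] step mm 23.134345754026555 f [ 0.9888 -5.0223  0.2408] w 0.05132094501348963
[ 2.23 -0.01  0.62]
[ 2.25 -0.01  0.54]
[ 2.27 -0.01  0.46]
[ 2.28 -0.01  0.38]
[ 2.29 -0.01  0.29]
[ 2.3  -0.01  0.21]
[ 2.31 -0.02  0.13]
[ 2.31 -0.02  0.04]
[ 2.31 -0.02 -0.04]
[ 2.31 -0.02 -0.13]
```

View pics/t5full.png

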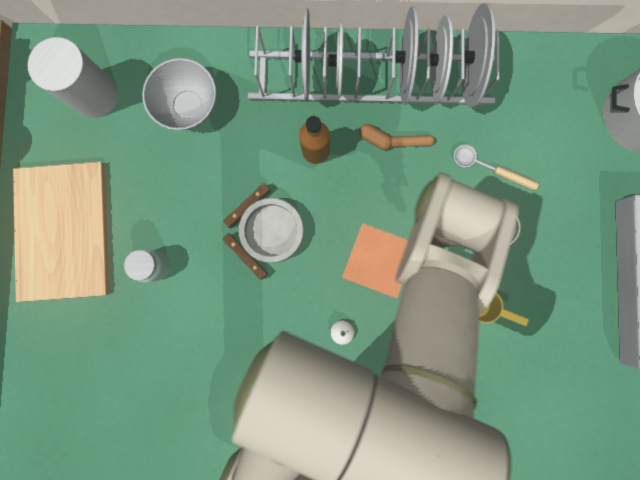

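```bash
cat > seg.py <<'E'
from h import *
def seg(im,z,f,roi,name,res=1/1500):
    r=rect("top",im,z,*roi,res);h=cv2.cvtColor(r,cv2.COLOR_BGR2HSV).astype(int)
    m=f(h).astype(np.uint8)*255
    m=cv2.morphologyEx(m,cv2.MORPH_OPEN,np.ones((5,5)));m=cv2.morphologyEx(m,cv2.MORPH_CLOSE,np.ones((9,9)))
    c=max(cv2.findContours(m,cv2.RETR_EXTERNAL,cv2.CHAIN_APPROX_NONE)[0],key=cv2.contourArea)
    p=c[:,0,:].astype(float);W=np.c_[roi[1]-p[:,1]*res,roi[3]-p[:,0]*res].astype(np.float32)
    R=cv2.minAreaRect(W);C=cv2.minEnclosingCircle(W);E=cv2.fitEllipse(cv2.convexHull(W))
    print(name,"rect",np.array(R[0]),np.array(R[1]),R[2],"circ",np.array(C[0]),C[1],"ell",np.array(E[0]),np.array(E[1]))
E
python3 - <<'E'
from seg import *
im=cv2.imread("pics/t5full.png")
seg(im,.045,lambda h:(h[...,1]<50)&(h[...,2]>80),(.48,.69,.12,.32),"cob")
seg(im,.0,lambda h:(h[...,0]<20)&(h[...,1]>80),(.42,.64,-.12,.1),"tile")
cv2.imwrite("pics/t5.png",rect("top",im,.035,.47,.71,.11,.35,1/2400))
E
```

```text
cob rect [0.591  0.2133] [0.1413 0.1407] 90.0 circ [0.5916 0.2135] 0.0722079798579216 ell [0.5911 0.2138] [0.1419 0.1429]
tile rect [ 0.5337 -0.0258] [0.1309 0.131 ] 70.68364715576172 circ [ 0.5337 -0.0253] 0.0907452180981636 ell [ 0.5298 -0.0214] [0.1609 0.1718]
```

View pics/t5.png

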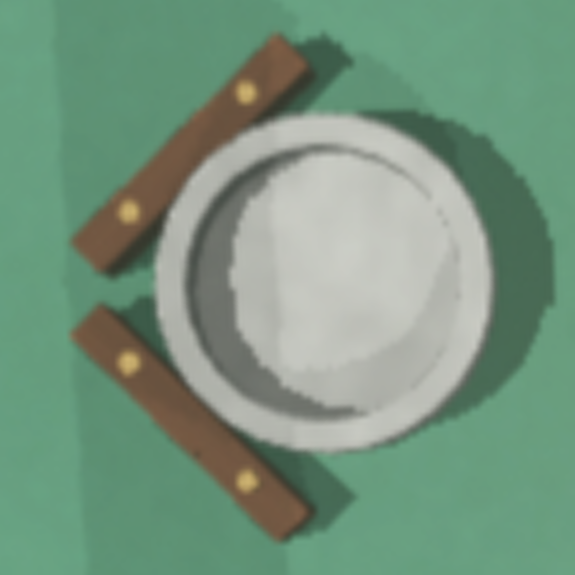

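The cobek measures (0.591, 0.2136) against an estimated seat of (0.590, 0.2148). It touches both battens, so it's home. The tile centre is (0.534, -0.026). Next is getting behind the soy dish.

jog_arm(rows=[{"hand": 0.6,"dx": 2.2,"dy": 0,"dz": 0.62,"ax": 0,"ay": -2.07,"az": 0},{"hand": 0.6,"dx": 2.25,"dy": 0,"dz": 0.54,"ax": 0,"ay": -2.07,"az": 0},{"hand": 0.6,"dx": 2.27,"dy": 0,"dz": 0.46,"ax": 0,"ay": -2.07,"az": 0},{"hand": 0.6,"dx": 2.28,"dy": 0,"dz": 0.38,"ax": 0,"ay": -2.07,"az": 0},{"hand": 0.6,"dx": 2.29,"dy": 0,"dz": 0.29,"ax": 0,"ay": -2.07,"az": 0}])

```text
time_s: 7.53
position: [0.6098, -0.2258, 0.0982]
tool_rot: [[0.122, 0.0, 0.993], [-0.993, 0.0, 0.122], [-0.0, -1.0, 0.0]]
ft_force: [0.1, 0.4, 0.1]
grip_width: 0.0511
```

jog_arm(rows=[{"hand": 0.6,"dx": 2.3,"dy": 0,"dz": 0.2,"ax": 0,"ay": -2.07,"az": 0},{"hand": 0.6,"dx": 2.3,"dy": 0,"dz": 0.13,"ax": 0,"ay": -2.07,"az": 0},{"hand": 0.6,"dx": 2.3,"dy": 0,"dz": 0.04,"ax": 0,"ay": -2.07,"az": 0},{"hand": 0.6,"dx": 2.3,"dy": 0,"dz": -0.04,"ax": 0,"ay": -2.07,"az": 0},{"hand": 0.6,"dx": 2.3,"dy": 0,"dz": -0.13,"ax": 0,"ay": -2.07,"az": 0}])

```text
time_s: 7.95
position: [0.6338, -0.3384, 0.0981]
tool_rot: [[0.298, -0.0, 0.954], [-0.954, 0.0, 0.298], [-0.0, -1.0, 0.0]]
ft_force: [-0.4, 0.1, 0.2]
grip_width: 0.0513
```

```bash
python3 - <<'E'
from h import *
cv2.imwrite("pics/w6.png",imaging.get_image("wrist")[:,:,::-1])
E
python3 plan.py .633 -.350 .008 -72.9 5
```

```text
t 8.0 pos [ 0.6337 -0.3427  0.0977] rv/row [-0.0022  0.0437  0.0191] step mm 18.00545173643862 f [-3.4651 -1.7592 -1.3378] w 0.05136894983822028
[ 0.13  1.79 -0.06]
[ 0.13  1.79 -0.06]
[ 0.13  1.79 -0.06]
[ 0.13  1.79 -0.06]
[ 0.14  1.79 -0.06]
```

View pics/w6.png

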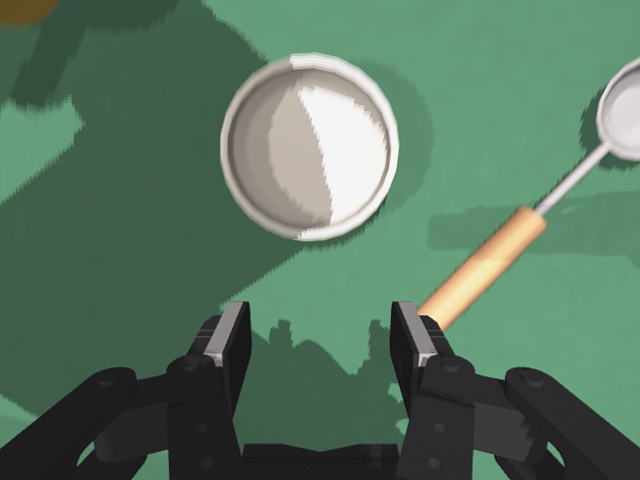

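Run:
```python
from h import *
print(w("top",[[537,186],[517,180],[499,172],[538,183],[536,189]],.008))
s=status.observe();m=imaging.camera_model("wrist");A=m["tool_from_camera"];R=s["tool_rot"];p=np.array([.6338,-.342,.0979])
for px,z in (((430,325),.008),((418,312),.008),((445,330),.008),((309,147),.026)):
    d=R@A[:3,:3]@np.linalg.inv(m["K"])@[*px,1];o=p+R@A[:3,3];print(px,o+d*(z-o[2])/d[2])
for px in (.0257,.040):
  for x in(-.011,.011): print("finger R", p+R@[x,0,px], "L",p+R@[x,0,-px])
```

```text
[[ 0.7082 -0.3755  0.008 ]
 [ 0.7209 -0.3311  0.008 ]
 [ 0.7382 -0.2911  0.008 ]
 [ 0.7151 -0.3778  0.008 ]
 [ 0.7014 -0.3732  0.008 ]]
(430, 325) [ 0.7137 -0.3703  0.008 ]
(418, 312) [ 0.7035 -0.3642  0.008 ]
(445, 330) [ 0.7238 -0.3707  0.008 ]
(309, 147) [ 0.6119 -0.2885  0.026 ]
finger R [ 0.6551 -0.3238  0.0979] L [ 0.606  -0.3391  0.0979]
finger R [ 0.6616 -0.3449  0.0979] L [ 0.6125 -0.3602  0.0979]
finger R [ 0.6687 -0.3196  0.0979] L [ 0.5923 -0.3434  0.0979]
finger R [ 0.6753 -0.3406  0.0979] L [ 0.5989 -0.3644  0.0979]
```

The spoon handle is at x ≥ 0.70 and the right finger's outer side is at x ≤ 0.675, so I can go down. I'll shift 3 mm left as well.

jog_arm(rows=[{"hand": 0.6,"dx": 0.2,"dy": 1.8,"dz": -0.1,"ax": 0,"ay": 0,"az": 0},{"hand": 0.6,"dx": 0.2,"dy": 2,"dz": -0.1,"ax": 0,"ay": 0,"az": 0},{"hand": 0.6,"dx": 0.1,"dy": 2,"dz": -0.1,"ax": 0,"ay": 0,"az": 0},{"hand": 0.6,"dx": 0.1,"dy": 2,"dz": 0,"ax": 0,"ay": 0,"az": 0},{"hand": 0.6,"dx": 0,"dy": 1.2,"dz": 0,"ax": 0,"ay": 0,"az": 0}])

```text
time_s: 8.42
position: [0.6318, -0.3435, 0.0058]
tool_rot: [[0.296, -0.002, 0.955], [-0.955, 0.002, 0.296], [-0.003, -1.0, -0.002]]
ft_force: [-0.5, -1.2, -0.1]
grip_width: 0.0509
```

```bash
python3 - <<'E'
from h import *
cv2.imwrite("pics/w7.png",imaging.get_image("wrist")[:,:,::-1])
cv2.imwrite("pics/s7.png",cv2.resize(imaging.get_image("scene")[240:480,80:400,::-1],(800,600)))
E
python3 plan.py .5478 -.0716 .008 -72.9 35 | head -4
```

```text
t 8.5167 pos [ 0.6317 -0.3432  0.0058] rv/row [ 0.0041  0.004  -0.0063] step mm 8.121544794711927 f [1.028  0.4986 0.2384] w 0.051382818262163024
[-0.81 -0.    0.  ]
[-0.81 -0.    0.  ]
[-0.81 -0.    0.  ]
```

View pics/w7.png

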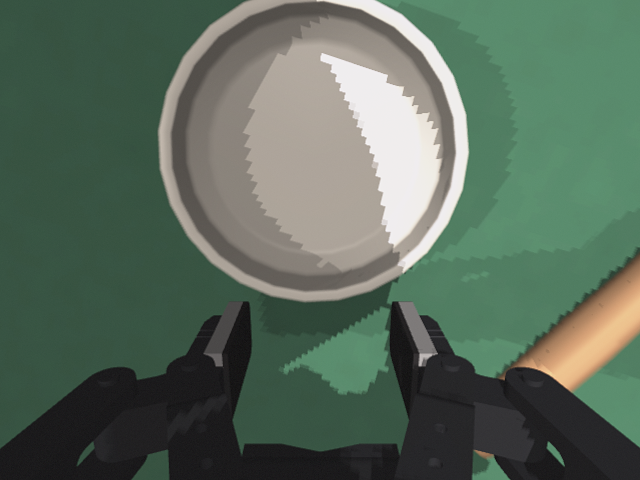

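View pics/s7.png

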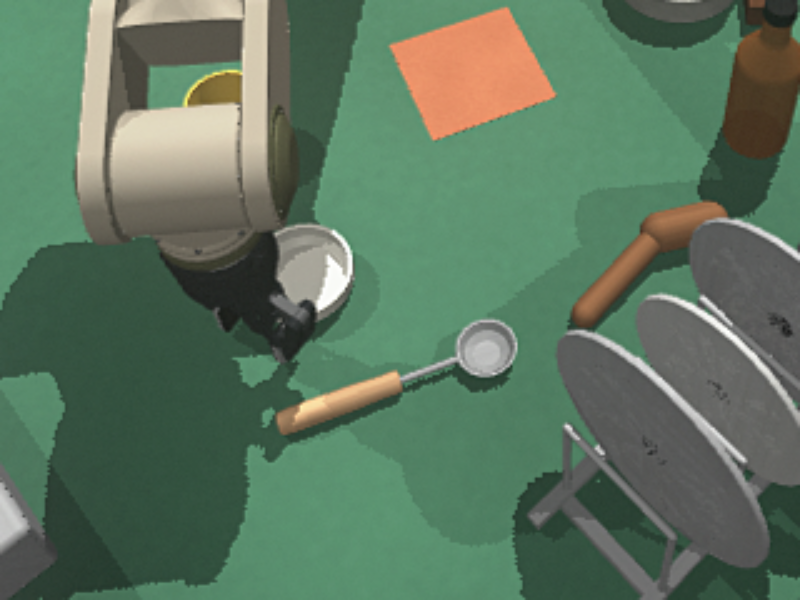

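The dish is centred at u≈314, between the fingers at 248 and 392, and the spoon is clear. I'll push along -x tool.

jog_arm(rows=[{"hand": 0.6,"dx": -0.5,"dy": -0.05,"dz": -0.05,"ax": 0,"ay": 0,"az": 0},{"hand": 0.6,"dx": -0.5,"dy": -0.05,"dz": -0.05,"ax": 0,"ay": 0,"az": 0},{"hand": 0.6,"dx": -0.4,"dy": 0,"dz": 0,"ax": 0,"ay": 0,"az": 0},{"hand": 0.6,"dx": -0.4,"dy": 0,"dz": 0,"ax": 0,"ay": 0,"az": 0},{"hand": 0.6,"dx": -0.5,"dy": 0,"dz": 0,"ax": 0,"ay": 0,"az": 0}])

```text
time_s: 8.93
position: [0.6253, -0.3227, 0.0106]
tool_rot: [[0.296, 0.002, 0.955], [-0.955, -0.002, 0.296], [0.003, -1.0, 0.001]]
ft_force: [0.8, -2.8, 3.0]
grip_width: 0.0512
```

jog_arm(rows=[{"hand": 0.6,"dx": -0.6,"dy": 0,"dz": 0,"ax": 0,"ay": 0,"az": 0},{"hand": 0.6,"dx": -0.7,"dy": 0,"dz": 0,"ax": 0,"ay": 0,"az": 0},{"hand": 0.6,"dx": -0.8,"dy": 0,"dz": 0,"ax": 0,"ay": 0,"az": 0},{"hand": 0.6,"dx": -0.8,"dy": 0,"dz": 0,"ax": 0,"ay": 0,"az": 0},{"hand": 0.6,"dx": -0.8,"dy": 0,"dz": 0,"ax": 0,"ay": 0,"az": 0}])

```text
time_s: 9.35
position: [0.6142, -0.2868, 0.01]
tool_rot: [[0.296, 0.002, 0.955], [-0.955, -0.001, 0.296], [0.002, -1.0, 0.001]]
ft_force: [1.9, -4.6, 6.0]
grip_width: 0.0513
```

```bash
python3 - <<'E'
from h import *
cv2.imwrite("pics/w8.png",imaging.get_image("wrist")[:,:,::-1])
E
python3 plan.py .5478 -.0716 .008 -72.9 30 | head -4
```

```text
t 9.4 pos [ 0.6138 -0.2851  0.0099] rv/row [-0.0008  0.0064  0.0006] step mm 7.450151171659483 f [ 1.728  -2.1108  5.151 ] w 0.051119592720815406
[-0.74  0.01  0.  ]
[-0.74  0.01  0.  ]
[-0.74  0.01  0.  ]
```

View pics/w8.png

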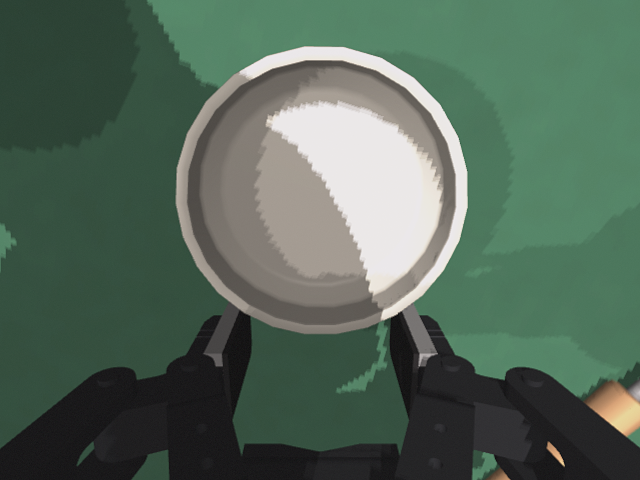

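The dish is cradled, but there's a 5 N upward force on the tool. I'll raise it 3 mm and watch that.

jog_arm(rows=[{"hand": 0.6,"dx": -0.2,"dy": -0.15,"dz": 0,"ax": 0,"ay": 0,"az": 0},{"hand": 0.6,"dx": -0.4,"dy": -0.15,"dz": 0,"ax": 0,"ay": 0,"az": 0},{"hand": 0.6,"dx": -0.5,"dy": 0,"dz": 0,"ax": 0,"ay": 0,"az": 0},{"hand": 0.6,"dx": -0.6,"dy": 0,"dz": 0,"ax": 0,"ay": 0,"az": 0},{"hand": 0.6,"dx": -0.7,"dy": 0,"dz": 0,"ax": 0,"ay": 0,"az": 0}])

```text
time_s: 9.82
position: [0.6064, -0.2633, 0.0119]
tool_rot: [[0.296, -0.001, 0.955], [-0.955, 0.001, 0.296], [-0.001, -1.0, -0.001]]
ft_force: [1.3, -2.0, -1.2]
grip_width: 0.0509
```

```bash
python3 plan.py .5478 -.0716 .008 -72.9 30 | head -4
```

```text
t 9.8167 pos [ 0.6064 -0.2633  0.0119] rv/row [ 0.0011  0.0045 -0.0017] step mm 6.683162820525362 f [ 1.295  -1.9573 -1.1571] w 0.050862390564830905
[-0.67  0.01  0.  ]
[-0.67  0.01  0.  ]
[-0.67  0.01  0.  ]
```

jog_arm(rows=[{"hand": 0.6,"dx": -0.7,"dy": 0,"dz": 0,"ax": 0,"ay": 0,"az": 0},{"hand": 0.6,"dx": -0.8,"dy": 0,"dz": 0,"ax": 0,"ay": 0,"az": 0},{"hand": 0.6,"dx": -0.8,"dy": 0,"dz": 0,"ax": 0,"ay": 0,"az": 0},{"hand": 0.6,"dx": -0.8,"dy": 0,"dz": 0,"ax": 0,"ay": 0,"az": 0},{"hand": 0.6,"dx": -0.8,"dy": 0,"dz": 0,"ax": 0,"ay": 0,"az": 0}])

```text
time_s: 10.23
position: [0.595, -0.226, 0.0123]
tool_rot: [[0.297, -0.0, 0.955], [-0.955, 0.0, 0.297], [-0.0, -1.0, -0.0]]
ft_force: [0.2, -1.4, -1.4]
grip_width: 0.0512
```

jog_arm(rows=[{"hand": 0.6,"dx": -0.8,"dy": 0,"dz": 0,"ax": 0,"ay": 0,"az": 0},{"hand": 0.6,"dx": -0.8,"dy": 0,"dz": 0,"ax": 0,"ay": 0,"az": 0},{"hand": 0.6,"dx": -0.8,"dy": 0,"dz": 0,"ax": 0,"ay": 0,"az": 0},{"hand": 0.6,"dx": -0.8,"dy": 0,"dz": 0,"ax": 0,"ay": 0,"az": 0},{"hand": 0.6,"dx": -0.8,"dy": 0,"dz": 0,"ax": 0,"ay": 0,"az": 0}])

```text
time_s: 10.65
position: [0.5832, -0.1879, 0.0123]
tool_rot: [[0.296, 0.0, 0.955], [-0.955, -0.0, 0.296], [0.0, -1.0, 0.0]]
ft_force: [0.6, -0.9, -0.9]
grip_width: 0.0513
```

jog_arm(rows=[{"hand": 0.6,"dx": -0.8,"dy": 0,"dz": 0,"ax": 0,"ay": 0,"az": 0},{"hand": 0.6,"dx": -0.8,"dy": 0,"dz": 0,"ax": 0,"ay": 0,"az": 0},{"hand": 0.6,"dx": -0.8,"dy": 0,"dz": 0,"ax": 0,"ay": 0,"az": 0},{"hand": 0.6,"dx": -0.8,"dy": 0,"dz": 0,"ax": 0,"ay": 0,"az": 0},{"hand": 0.6,"dx": -0.7,"dy": 0,"dz": 0,"ax": 0,"ay": 0,"az": 0}])

```text
time_s: 11.07
position: [0.5716, -0.1506, 0.0123]
tool_rot: [[0.297, -0.0, 0.955], [-0.955, 0.0, 0.297], [-0.0, -1.0, -0.0]]
ft_force: [0.9, -0.8, -0.9]
grip_width: 0.0511
```

```bash
python3 - <<'E'
from h import *
cv2.imwrite("pics/w9.png",imaging.get_image("wrist")[:,:,::-1])
E
python3 plan.py .5478 -.0716 .010 -72.9 10 | head -4
```

```text
t 11.1167 pos [ 0.5711 -0.1494  0.0122] rv/row [ 0.0036  0.0187 -0.0062] step mm 8.128144876777592 f [ 0.2161  1.0654 -0.1288] w 0.05120124378944983
[-0.81  0.02  0.01]
[-0.81  0.02  0.01]
[-0.81  0.02  0.01]
```

View pics/w9.png

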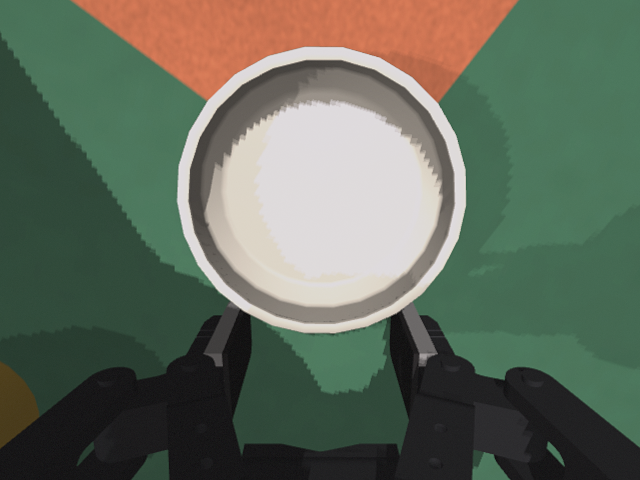

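jog_arm(rows=[{"hand": 0.6,"dx": -0.7,"dy": 0,"dz": 0,"ax": 0,"ay": 0,"az": 0},{"hand": 0.6,"dx": -0.8,"dy": 0,"dz": 0,"ax": 0,"ay": 0,"az": 0},{"hand": 0.6,"dx": -0.8,"dy": 0,"dz": 0,"ax": 0,"ay": 0,"az": 0},{"hand": 0.6,"dx": -0.8,"dy": 0,"dz": 0,"ax": 0,"ay": 0,"az": 0},{"hand": 0.6,"dx": -0.8,"dy": 0,"dz": 0,"ax": 0,"ay": 0,"az": 0}])

```text
time_s: 11.53
position: [0.5601, -0.1134, 0.0123]
tool_rot: [[0.296, 0.0, 0.955], [-0.955, -0.0, 0.296], [0.0, -1.0, 0.0]]
ft_force: [0.7, -2.2, -1.2]
grip_width: 0.0512
```

jog_arm(rows=[{"hand": 0.6,"dx": -0.8,"dy": 0,"dz": 0,"ax": 0,"ay": 0,"az": 0},{"hand": 0.6,"dx": -0.8,"dy": 0,"dz": 0,"ax": 0,"ay": 0,"az": 0},{"hand": 0.6,"dx": -0.7,"dy": 0,"dz": 0,"ax": 0,"ay": 0,"az": 0},{"hand": 0.6,"dx": -0.6,"dy": 0,"dz": 0,"ax": 0,"ay": 0,"az": 0},{"hand": 0.6,"dx": -0.4,"dy": 0,"dz": 0,"ax": 0,"ay": 0,"az": 0}])

```text
time_s: 11.95
position: [0.5503, -0.0819, 0.0123]
tool_rot: [[0.297, -0.0, 0.955], [-0.955, 0.0, 0.297], [-0.0, -1.0, -0.0]]
ft_force: [0.7, -1.5, 0.3]
grip_width: 0.051
```

```bash
python3 - <<'E'
from h import *
cv2.imwrite("pics/w10.png",imaging.get_image("wrist")[:,:,::-1])
im=imaging.get_image("scene")[:,:,::-1].copy()
r=rect("scene",im,0.0,.42,.64,-.14,.12,1/2500)
cv2.imwrite("pics/s10.png",r)
E
python3 plan.py .5478 -.0716 .010 -72.9 10 | head -2
```

```text
t 12.05 pos [ 0.5503 -0.0819  0.0123] rv/row [ 0.0018  0.0175 -0.0029] step mm 1.086305636250458 f [ 0.6793 -0.3425  0.5602] w 0.05143949563948819
[-0.11  0.02  0.01]
```

View pics/w10.png

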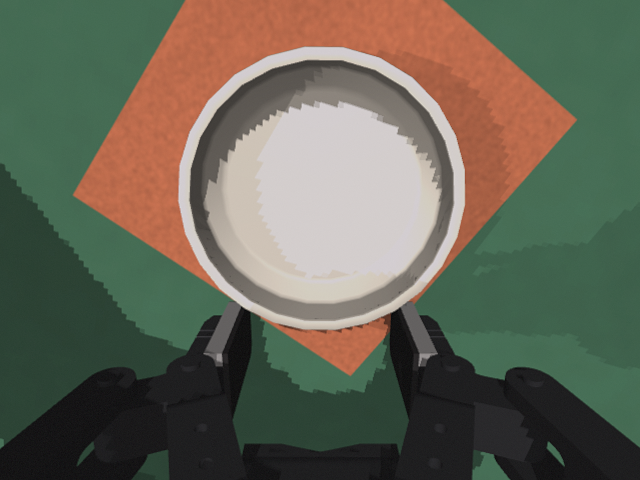

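View pics/s10.png

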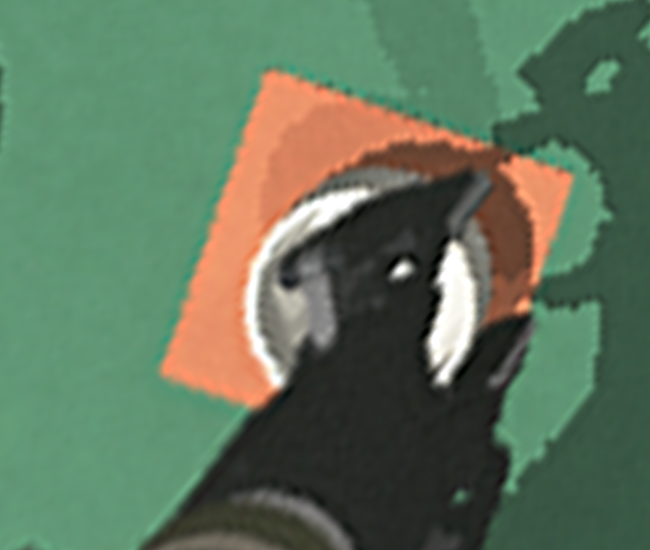

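Run:
```python
from h import *
s=status.observe();m=imaging.camera_model("wrist");A=m["tool_from_camera"];R=s["tool_rot"];p=s["position"]
P=[]
for px,z in (((74,195),0),((576,120),0),((352,375),0),((180,190),.026),((465,190),.026),((322,47),.026),((322,330),.026)):
    d=R@A[:3,:3]@np.linalg.inv(m["K"])@[*px,1];o=p+R@A[:3,3];q=o+d*(z-o[2])/d[2];P.append(q);print(px,q)
P=np.array(P);d=P[3:].mean(0);print("tile",P[:2].mean(0),"dish",d)
for t in (P[:2].mean(0)[:2],np.array([.5337,-.0257])):
    dd=t-d[:2];print(dd,R[:2].T@dd)
```

```text
(74, 195) [ 0.4501 -0.0662  0.    ]
(576, 120) [0.6158 0.0134 0.    ]
(352, 375) [ 0.5734 -0.1089  0.    ]
(180, 190) [ 0.4943 -0.0457  0.026 ]
(465, 190) [ 0.5782 -0.0196  0.026 ]
(322, 47) [0.5241 0.0059 0.026 ]
(322, 330) [ 0.5505 -0.0786  0.026 ]
tile [ 0.5329 -0.0264  0.    ] dish [ 0.5368 -0.0345  0.026 ]
[-0.0039  0.0081] [-0.0089  0.     -0.0013]
[-0.0031  0.0088] [-0.0093  0.     -0.0003]
```

The dish is 9 mm short of centre along the push direction and laterally on target.

jog_arm(rows=[{"hand": 0.6,"dx": -0.25,"dy": 0,"dz": 0,"ax": 0,"ay": 0,"az": 0},{"hand": 0.6,"dx": -0.25,"dy": 0,"dz": 0,"ax": 0,"ay": 0,"az": 0},{"hand": 0.6,"dx": -0.2,"dy": 0,"dz": 0,"ax": 0,"ay": 0,"az": 0},{"hand": 0.6,"dx": -0.2,"dy": 0,"dz": 0,"ax": 0,"ay": 0,"az": 0},{"hand": 0.6,"dx": 0,"dy": 0,"dz": 0,"ax": 0,"ay": 0,"az": 0}])

```text
time_s: 12.47
position: [0.5478, -0.0738, 0.0123]
tool_rot: [[0.296, -0.0, 0.955], [-0.955, 0.0, 0.296], [-0.0, -1.0, -0.0]]
ft_force: [-0.3, -0.2, -0.4]
grip_width: 0.051
```

jog_arm(rows=[{"hand": 0.6,"dx": 0.3,"dy": 0,"dz": 0,"ax": 0,"ay": 0,"az": 0},{"hand": 0.6,"dx": 1,"dy": 0,"dz": 0,"ax": 0,"ay": 0,"az": 0},{"hand": 0.6,"dx": 2,"dy": -0.5,"dz": 0,"ax": 0,"ay": 0,"az": 0},{"hand": 0.6,"dx": 2.5,"dy": -2,"dz": 0,"ax": 0,"ay": 0,"az": 0},{"hand": 0.6,"dx": 2.5,"dy": -3,"dz": 0,"ax": 0,"ay": 0,"az": 0}])

```text
time_s: 12.88
position: [0.5715, -0.1543, 0.0659]
tool_rot: [[0.297, -0.005, 0.955], [-0.955, 0.002, 0.297], [-0.004, -1.0, -0.004]]
ft_force: [0.4, 0.2, -0.3]
grip_width: 0.051
```

jog_arm(rows=[{"hand": 0.6,"dx": 2.5,"dy": -3,"dz": 0,"ax": 0,"ay": 0,"az": 0},{"hand": 0.6,"dx": 2.5,"dy": -2,"dz": 0,"ax": 0,"ay": 0,"az": 0},{"hand": 0.6,"dx": 2.5,"dy": 0,"dz": 0,"ax": 0,"ay": 0,"az": 0},{"hand": 0.6,"dx": 2,"dy": 0,"dz": 0,"ax": 0,"ay": 0,"az": 0},{"hand": 0.6,"dx": 0,"dy": 0,"dz": 0,"ax": 0,"ay": 0,"az": 0}])

```text
time_s: 13.3
position: [0.601, -0.2485, 0.1173]
tool_rot: [[0.293, 0.001, 0.956], [-0.956, -0.002, 0.293], [0.002, -1.0, 0.001]]
ft_force: [-0.5, 0.9, -0.4]
grip_width: 0.0512
```

Run:
```python
from seg import *
im=imaging.get_image("top")[:,:,::-1].copy();cv2.imwrite("pics/t11.png",im)
seg(im,.045,lambda h:(h[...,1]<50)&(h[...,2]>80),(.48,.69,.12,.32),"cob")
seg(im,.026,lambda h:(h[...,1]<40)&(h[...,2]>110),(.46,.6,-.1,.05),"dish")
seg(im,.0,lambda h:((h[...,0]<20)&(h[...,1]>80))|(h[...,1]<40),(.42,.64,-.12,.1),"tile")
print(status.observe()["time_s"],status.observe()["position"])
```

```text
cob rect [0.5913 0.2133] [0.1413 0.14  ] 90.0 circ [0.5915 0.2137] 0.07228107750415802 ell [0.5912 0.2139] [0.1417 0.1431]
dish rect [ 0.5353 -0.0277] [0.09   0.0893] 90.0 circ [ 0.5356 -0.0274] 0.04571510851383209 ell [ 0.5355 -0.0275] [0.0897 0.0908]
tile rect [ 0.5049 -0.0357] [0.1682 0.1786] 70.7256088256836 circ [ 0.518 -0.041] 0.11157146841287613 ell [ 0.5129 -0.0368] [0.1804 0.2282]
13.35 [ 0.6005 -0.2463  0.1168]
```

View pics/t11.png

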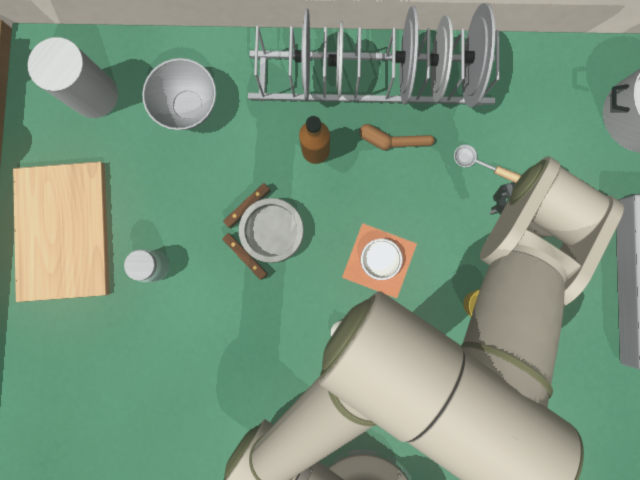

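The top view shows the dish, at pixel (381, 259), well inside the tile. The cobek at (271, 231) is in the V, and the bystanders I can see haven't moved. The arm is clear of everything, so I'm handing in.

```bash
python3 -c "
from rig import job
print(job.close_job())"
```

```text
the job is handed in; nothing more can be done
None
```

I pushed the cobek into the V stop with the open fingers until the force rose from about 7 N to about 18 N. Then I pushed the soy dish onto the tile and backed the arm away. I handed the job in at about 13.4 s; the handover gives no verdict.

Last checks, from the top camera:
- **Cobek:** centre at (0.591, 0.214), about 1–1.5 mm from the seat I estimated at (0.590, 0.215). It touches both battens, and it did not move during the dish push.
- **Soy dish:** centre at (0.5355, -0.0275), about 2.5 mm from the tile centre I measured earlier at (0.534, -0.026).
- **Bystanders:** the bottle, pestle and jar look unmoved. The arm partly hid the cup, garlic and spoon in the last picture, so I could not fully check those three.

Three things did not go cleanly:
- **Rejected move:** one move call was refused for missing keys. Nothing moved, and I sent it again complete.
- **Dish push force:** early in the dish push there was a 5–6 N upward force on the tool, probably a fingertip scraping the ledge. Raising the tool 3 mm cleared it.
- **Final tile measurement:** the tile re-fit in the last picture failed because other objects were picked up with it, so I used the earlier tile fit. A wrist-camera fit just before the last 9 mm push agreed with it to about 1 mm.

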